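# Present the marked bin of the fastener carousel and hold it

## Robot

A 6-joint arm with a two-finger parallel gripper is mounted at the origin on the work surface. World frame = base frame: x ahead of the robot, y to its left, z up, the work surface at z = 0. Lengths are in mm, angles in rad, forces in N, time in s.
With the tool pointing down it reaches from about 350 to 875 mm from the base axis. Payload 4.2 kg.
Tool frame: the origin (TCP) lies on the centre line of the jaws, within the pads' length; the fingertips stand 25 mm ahead of it and the grasp point (between the pads) lies 6 mm ahead of it; z points along the fingers, y is the direction in which the jaws open and shut (so a half turn about z gives the same grasp; the last joint's range is limited). The gripper opens to 85 mm and grips with 20 to 120 N. Pads are 22 mm wide; open, the fingers measure 114 mm over their backs; the gripper's body (76 mm by 85 mm) begins 54 mm behind the grasp point. The pads swing forward as they close: fully open they stand 13 mm farther back than shut.
Start: joints at [0.259, 0.385, 0.008, 0, -1.194, -0.259], TCP at [624.979, 0.025, 256.312] pointing down, gripper open.
Joint ranges: [-3.14, 3.14], [-1.21, 2.06], [-1.07, 1.41], [-3.16, 2.05], [-2.99, -0.16], [-3.1, 3.1]. Speed limits (rad/s): [2.79, 2.79, 3.14, 3.14, 3.14, 3.14].

## Interface

Orientations are given as a unit quaternion [x, y, z, w].
In Python, from bench import arm gives the robot as it stands.
- The arm moves only by the tool drive_tool, never from a script. Its argument "plan" is a list of rows, each a list of 2 entries, a list of its own where there are three numbers: the shift along the tool's x, y, z in m, then the turn about the tool's z in degrees. A call has 1 to 12 rows; each row shifts and turns the commanded pose from where the row before left it, along the tool's axes as they then stand; what a row does not reach is not made up. A row lasts 1/8 s, in which the tool goes at most 62.5 mm and 10.7 degrees, less where a joint would pass 70% of its speed; a pose out of reach is approached as far as the arm can. A call with a gripper value outside its range is refused whole. "fingers" is the closure, from -1 (fully open) to 1 (shut), so that 0 is half open, set as the call begins (left out, the last holds). The fingers move at their own pace and stop on an object; the grip force is fixed at half the most. Time passes only in rows, so rows that do not move let the fingers close. It gives the time, the measured TCP pose, the force and the opening at its end, in the units of the state.
- arm.read_state(): the state, without advancing time (a new reading comes with each control period).
- arm.get_image(name): name is "scene" or "side" or "wrist"; returns a dict with "image" (384x512x3 uint8, red, green, blue), "K" (3x3 intrinsics, pixels), "dist" ([k1, k2, p1, p2, k3] as OpenCV has them; the pictures are not rectified), "R" (3x3) and "t" (3): a world point X has camera coordinates R X + t. Camera axes: x right, y down, z forward; pixel columns grow to the right and rows downward; lengths in mm; the calibration is good to about 2 mm. A picture is of the moment at which its call begins. There is no depth.
- arm.job_done(): hands the job in, once; it reports no verdict.
The state is a dict: "clock": time; "joints": joint angles; "joint_vel": joint speeds; "joint_efforts": joint torques, N m; "position": TCP position; "ee_rot": TCP orientation; "contact_force": force on the tool from outside, world axes, zero at the start; "wrist_torque": the same for the moment, N m; "gripper_width": finger opening in mm.
Only numpy, scipy, OpenCV 4.12 (cv2) and the standard library are available. Lean on these libraries where they do the work, as an engineer would, in place of code of your own. Each camera call takes 0.05 s, during which the arm holds its last target.

## Task

Fold the hinged pick shelf at the front of the fastener carousel all the way down until it is level. Then turn the carousel at an easy pace until the bin with the tall marker post faces squarely out over the middle of the shelf, and finish while still firmly gripping that post, keeping the turntable still: do not let go. Leave the loose bin, the carton and the wrench on the bench where they are.

Things in the scene. Friction and masses are not known exactly. Their poses are not given: they have to be found in the camera images.
- stand: Fixed steel foot of the carousel, 235 x 170 mm, 12 mm thick, on the bench. Origin at the centre of its underside, on the turntable's vertical axis; z up; its -x axis points out of the front, over the middle of the pick shelf. The stand may be turned by up to 0.3 rad from facing the robot.
- turntable: Grey disc, 210 mm across, top 58 mm above the bench, with a ring of six like open blue bins (44 mm deep, 42 mm wide, rims 100 mm above the bench) and a low steel hub 116 mm high. Turns freely either way, without stops, about the stand's vertical axis; friction under 1 N at the post. Origin on the axis under the disc; z up; -x points to the marker post: at the goal its axes line up with the stand's.
- marker (a point): Grip point on the marker post's centre line, 145 mm above the bench, 92 mm from the turntable's axis. The post: upright round black plastic rod, 22 mm thick, top 165 mm above the bench (tallest on the carousel), fixed at the outer face of the marked bin. Grip it from above, fingers closing in any direction; it can turn between them. It starts at least 0.9 rad from the front.
- flap (a joint): Angle of the pick shelf in rad: 0 is level (fully down, against its stop), positive is raised; it starts between 0.6 and 1.1, leaning outwards from the carousel. The stiff hinge stays where it is left; about 3 N is needed at 45 mm from the hinge.
- flap_hinge (a point): Middle of the pick shelf's hinge line, 112 mm in front of the turntable's axis and 66 mm above the bench; the hinge line runs along the stand's y axis. The point's axes are the stand's.
- flap_edge (a point): Middle of the free edge of the pick shelf, a bare aluminium panel 130 mm wide (along the hinge) and 6 mm thick that reaches 65 mm out from the hinge line; the point lies half-way through the thickness. It is pushed down from its upper (carousel) side.
- spare_bin: Loose blue open bin, 120 x 90 mm, 60 mm high, to the left of the carousel; origin at the centre of its underside. To be left alone.
- carton: Loose cardboard carton, 100 x 80 mm, 70 mm high, to the right of the carousel; origin at the centre of its underside. To be left alone.
- wrench: Loose steel wrench, 170 mm long, lying on the bench to the right; origin under its middle. To be left alone.

How it is judged:
By the outcome, as a careful person would: the job done as asked, in the order asked, and still so for the second after the job is handed in, while the arm keeps its last pose, push and grip.
It also fails if it takes over 58 s, if anything falls off the work surface, if the arm or the gripper's body presses on something with over 40 N, if the wrist force passes 120 N, or if a joint passes its speed limit or range.

## Working session

There is one attempt and no reset: what is moved stays moved. The work goes in short steps, Python scripts to look and compute and a tool call to move; the robot and the scene stay as the last step left them, time stands still between calls to the robot, and variables do not carry over. Pictures are saved under pics/ and viewed, and the job is handed in when it is done.

Besides the shell and the picture viewer there is one more tool, called after "Call:" by a JSON object that holds its "name" and its "arguments". drive_tool: Moves the arm, as the interface text tells. Its arguments: {"type":"object","properties":{"plan":{"type":"array"},"fingers":{"type":"number"}},"required":["plan"]}

```bash
mkdir -p pics; cat > h.py <<'E'
import numpy as np, cv2
from bench import arm
def snap(n,tag):
    d=arm.get_image(n); cv2.imwrite(f'pics/{tag}.png',cv2.cvtColor(np.asarray(d['image']),cv2.COLOR_RGB2BGR))
    np.savez(f'pics/{tag}.npz',**{k:np.asarray(d[k],float) for k in('K','dist','R','t')},image=d['image']); return d
def load(tag): return dict(np.load(f'pics/{tag}.npz'))
def ray(d,uv):
    p=cv2.undistortPoints(np.array([[uv]],float),d['K'],d['dist'])[0,0]
    R=np.asarray(d['R']);t=np.asarray(d['t'])
    v=R.T@np.array([p[0],p[1],1]);return -R.T@t, v/np.linalg.norm(v)
def onz(d,uv,z):
    o,v=ray(d,uv);return o+v*(z-o[2])/v[2]
def tri(rs):
    A=0;b=0
    for o,v in rs:
        P=np.eye(3)-np.outer(v,v);A=A+P;b=b+P@o
    X=np.linalg.solve(A,b);return X,[np.linalg.norm((np.eye(3)-np.outer(v,v))@(X-o)) for o,v in rs]
def proj(d,X):
    return cv2.projectPoints(np.array([X],float),cv2.Rodrigues(np.asarray(d['R']))[0],np.asarray(d['t'],float),d['K'],d['dist'])[0][0,0]
E
python3 - <<'E'
from h import *
for n in('scene','side','wrist'): snap(n,n+'0')
print(arm.read_state())
E
```

```text
{'clock': 0.15, 'joints': array([ 2.58590408e-01,  3.85403465e-01,  6.96656764e-03, -3.18059663e-04,
       -1.19401029e+00, -2.58596587e-01]), 'joint_vel': array([ 0.0008497 , -0.0020808 ,  0.00428294, -0.00014549, -0.0016582 ,
       -0.00089733]), 'joint_efforts': array([-6.03353892e-04, -3.92678475e+01,  1.88581592e+01,  4.18858320e+00,
       -3.39302780e-03,  5.70479813e-06]), 'position': array([6.24616369e+02, 6.57676009e-03, 2.55474171e+02]), 'ee_rot': array([-7.07062886e-01,  7.07150177e-01,  5.42787128e-04, -6.39192243e-04]), 'contact_force': array([-0.00219415,  0.02023494,  0.2779749 ]), 'wrist_torque': array([ 0.02817707, -0.02053607,  0.0179295 ]), 'gripper_width': 85.47577566444131}
```

View pics/scene0.png

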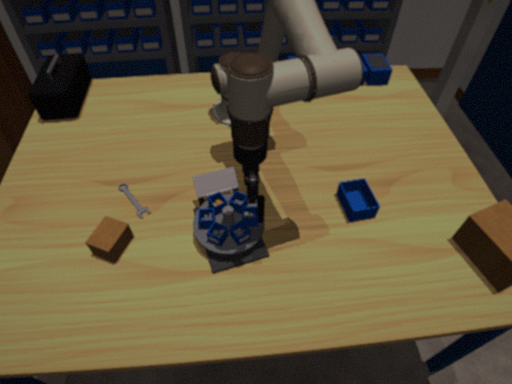

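View pics/side0.png

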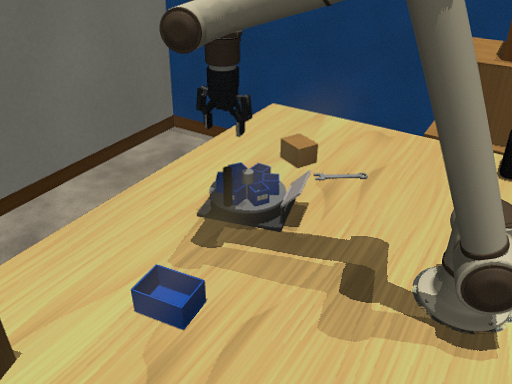

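View pics/wrist0.png

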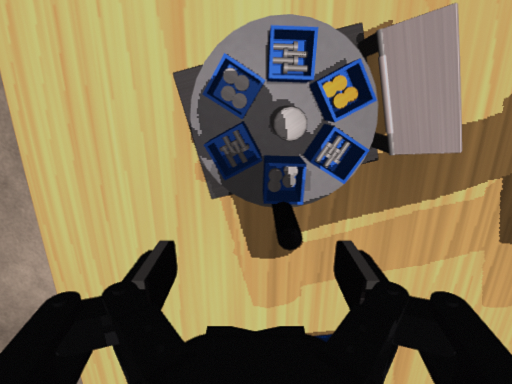

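The wrist view shows the carousel best: hub about (290,122), post leaning to its top at about (290,242), flap at right, x 380–462. In the scene view the flap is on the robot side, with the post to the robot's left.

```bash
python3 - <<'E'
import cv2
im=cv2.imread('pics/wrist0.png');c=im[0:260,170:480]
c=cv2.convertScaleAbs(cv2.resize(c,None,fx=2.3,fy=2.3,interpolation=cv2.INTER_CUBIC),alpha=1.5,beta=20);cv2.imwrite('pics/w0z.png',c)
im=cv2.imread('pics/side0.png');c=im[150:240,190:320]
cv2.imwrite('pics/s0z.png',cv2.convertScaleAbs(cv2.resize(c,None,fx=6,fy=6,interpolation=cv2.INTER_CUBIC),alpha=1.5,beta=20))
E
```

```text
(no output)
```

View pics/w0z.png

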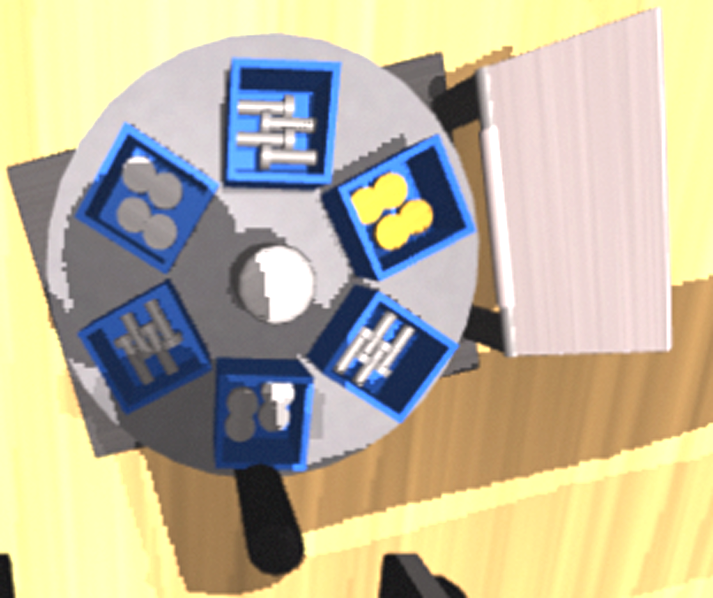

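View pics/s0z.png

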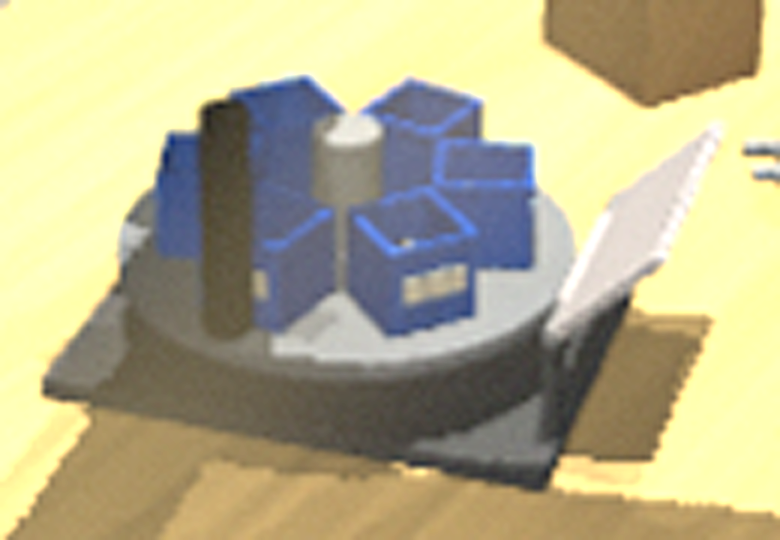

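```bash
python3 - <<'E'
from h import *
d=load('wrist0');s=load('side0');c=load('scene0')
W=lambda u,v:(170+u/2.3-.3,v/2.3-.3); S=lambda u,v:(190+u/6-.4,150+v/6-.4)
print('cam',-d['R'].T@d['t'])
hub=onz(d,W(279,284),116);print('hub',hub)
# disc mask ellipse-free: points on rim
rim=[onz(d,W(*p),58)[:2] for p in[(275,35),(165,67),(85,140),(48,262),(68,350),(478,255),(455,155),(400,85)]]
A=np.array([[2*x,2*y,1] for x,y in rim]);b=[x*x+y*y for x,y in rim];q=np.linalg.lstsq(A,b,rcond=None)[0];print('disc',q[:2],np.sqrt(q[2]+q[0]**2+q[1]**2))
print('post',onz(d,W(275,552),165), 'side',onz(s,S(226,105),165))
print('hubside',onz(s,S(355,130),116))
h1,h2=onz(d,W(487,70),66),onz(d,W(510,352),66);print('hinge',h1,h2,np.linalg.norm(h1-h2),np.arctan2(*(h1-h2)[:2]))
print('stand',[onz(d,W(*p),12)[:2].round(1) for p in[(8,167),(97,457),(440,53),(478,372)]])
for z in(95,105,110,115,120,125):
  a,b=onz(d,W(660,10),z),onz(d,W(670,348),z);print(z,a[:2],b[:2],np.linalg.norm(a-b))
print('side tip', [onz(s,S(*p),z)[:2].round(1) for p in[(718,130),(660,262)] for z in (100,110,120)])
print(arm.read_state()['gripper_width'])
E
```

```text
cam [624.46365721 -78.04610938 373.21578452]
hub [591.20787482 -60.60740041 116.        ]
disc [591.38607559 -59.35193806] 103.95946723452408
post [595.23987916  32.24380363 165.        ] side [594.34928632  30.71684449 165.        ]
hubside [586.17805699 -57.48800606 116.        ]
hinge [ 496.93285139 -149.12875156   66.        ] [469.11266745 -24.84816436  66.        ] 127.35629937080941 2.9213732624169757
stand [array([ 724.2, -114.7]), array([684.4,  48.8]), array([ 499.7, -169.1]), array([459. ,  -3.7])]
95 [ 443.04009243 -164.79716742] [410.67462836 -31.99212915] 136.69199484613256
105 [ 449.56105835 -161.67904606] [418.35891662 -33.64746227] 131.77883022893744
110 [ 452.8215413  -160.11998538] [422.20106076 -34.47512883] 129.32224792033995
115 [ 456.08202426 -158.5609247 ] [426.04320489 -35.30279538] 126.86566561174236
120 [ 459.34250722 -157.00186402] [429.88534902 -36.13046194] 124.4090833031448
125 [ 462.60299018 -155.44280334] [433.72749316 -36.9581285 ] 121.95250099454724
side tip [array([ 461.9, -171.8]), array([ 454.4, -154.3]), array([ 446.9, -136.8]), array([431.9, -51.3]), array([424.9, -35.8]), array([417.9, -20.3])]
85.47577566444131
```

Call:
{"name": "drive_tool", "arguments": {"plan": [[[0.013,0.023,0],0],[[0.013,0.023,0],0],[[0.013,0.023,0],0],[[0.013,0.023,0],0],[[0.013,0.023,0.01],0],[[0.013,0.023,0.02],0],[[0.013,0.024,0.025],0],[[0,0,0.025],-5],[[0,0,0.02],-5],[[0,0,0.005],-3.7],[[0,0,0],0]], "fingers": 1}}

```text
clock: 1.52
position: [462.6, -91.0, 150.8]
ee_rot: [0.786, -0.618, -0.001, 0.001]
contact_force: [0.5, -0.7, 0.2]
gripper_width: 0.2
```

Call:
{"name": "drive_tool", "arguments": {"plan": [[[0,0,0.01],0],[[0,0,0.01],0],[[0,0.001,0.004],0],[[0,0.001,0.004],0],[[0,0.002,0.004],0],[[0,0.002,0.004],0],[[0,0.002,0.004],0],[[0,0.002,0.004],0],[[0,0.002,0.004],0],[[0,0,0],0]]}}

```text
clock: 2.78
position: [450.9, -93.8, 102.7]
ee_rot: [0.786, -0.618, -0.0, 0.0]
contact_force: [0.6, -0.0, 0.2]
gripper_width: -0.4
```

```bash
python3 - <<'E'
from h import *
d=snap('side','s1');c=d['image'][140:250,190:330]
cv2.imwrite('pics/s1z.png',cv2.convertScaleAbs(cv2.resize(c[:,:,::-1],None,fx=5,fy=5,interpolation=cv2.INTER_CUBIC),alpha=1.5,beta=20))
E
```

```text
(no output)
```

View pics/s1z.png

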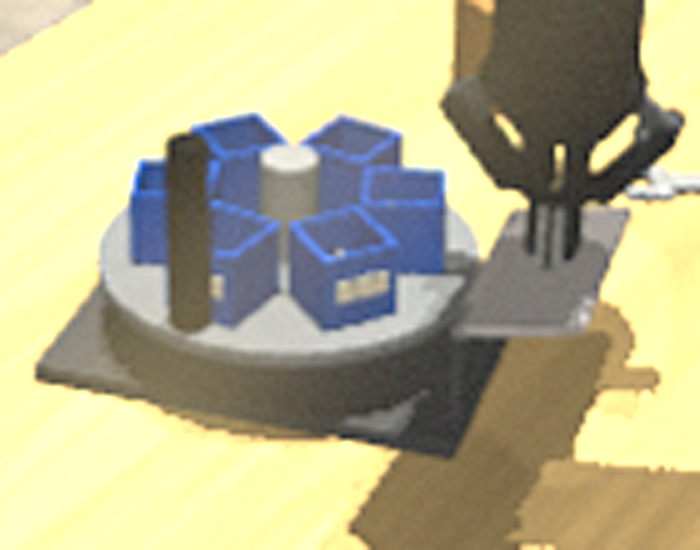

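The flap is following the fingertips and is nearly down. I'll move outward and press it to the stop in small steps.

Call:
{"name": "drive_tool", "arguments": {"plan": [[[0,0.004,0.001],0],[[0,0.004,0.001],0],[[0,0.003,0.002],0],[[0,0.002,0.002],0],[[0,0,0.002],0],[[0,0,0],0]]}}

```text
clock: 3.58
position: [438.0, -97.0, 94.9]
ee_rot: [0.786, -0.618, -0.001, 0.001]
contact_force: [1.2, 0.1, 0.8]
gripper_width: 0.2
```

Call:
{"name": "drive_tool", "arguments": {"plan": [[[0,0,0.001],0],[[0,0,0],0]]}}

```text
clock: 3.82
position: [438.0, -97.0, 94.1]
ee_rot: [0.786, -0.618, -0.001, 0.001]
contact_force: [0.0, -0.2, 2.6]
gripper_width: -0.0
```

Call:
{"name": "drive_tool", "arguments": {"plan": [[[0,0,0.001],0],[[0,0,0],0]]}}

```text
clock: 4.08
position: [438.0, -97.0, 94.0]
ee_rot: [0.786, -0.618, -0.0, 0.001]
contact_force: [-3.4, 1.0, 10.2]
gripper_width: -0.0
```

Call:
{"name": "drive_tool", "arguments": {"plan": [[[0,0,0.001],0],[[0,0,0],0]]}}

```text
clock: 4.32
position: [438.1, -97.0, 93.8]
ee_rot: [0.787, -0.617, -0.0, 0.001]
contact_force: [-5.5, 1.7, 17.1]
gripper_width: 0.0
```

Call:
{"name": "drive_tool", "arguments": {"plan": [[[0,0,-0.02],0],[[0,0,-0.035],0],[[0,0,-0.035],0],[[0,0,-0.035],0],[[-0.01,-0.023,0],0],[[-0.013,-0.03,0],0],[[-0.015,-0.03,0],0],[[-0.015,-0.03,0],0],[[-0.015,-0.03,0],0],[[-0.013,-0.03,0],0],[[-0.007,-0.01,0],0],[[0,0,0],0]], "fingers": -0.3}}

```text
clock: 5.82
position: [595.3, 32.5, 215.7]
ee_rot: [0.787, -0.617, -0.001, 0.001]
contact_force: [-0.7, -0.2, -0.1]
gripper_width: 55.5
```

```bash
python3 - <<'E'
from h import *
snap('side','s2');snap('wrist','w2');print(arm.read_state()['position'])
a=cv2.imread('pics/s2.png')[140:250,190:330]
cv2.imwrite('pics/s2z.png',cv2.convertScaleAbs(cv2.resize(a,None,fx=5,fy=5,interpolation=cv2.INTER_CUBIC),alpha=1.5,beta=20))
cv2.imwrite('pics/w2z.png',cv2.convertScaleAbs(cv2.imread('pics/w2.png'),alpha=1.5,beta=20))
E
```

```text
[594.74018367  31.60574915 216.64210168]
```

View pics/s2z.png

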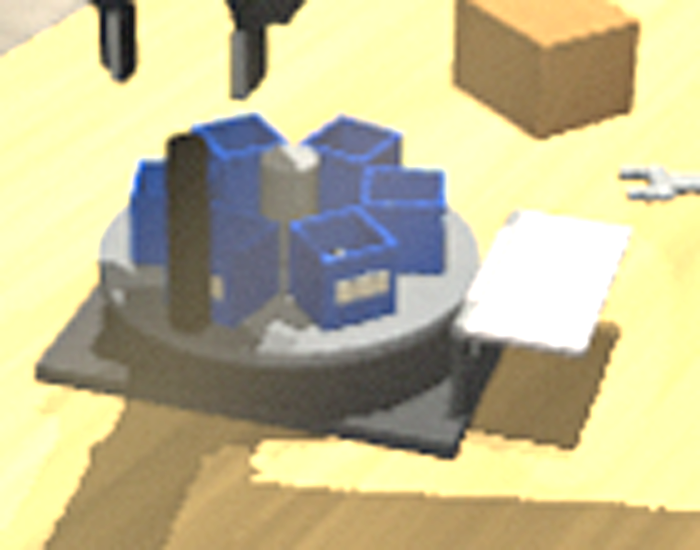

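View pics/w2z.png

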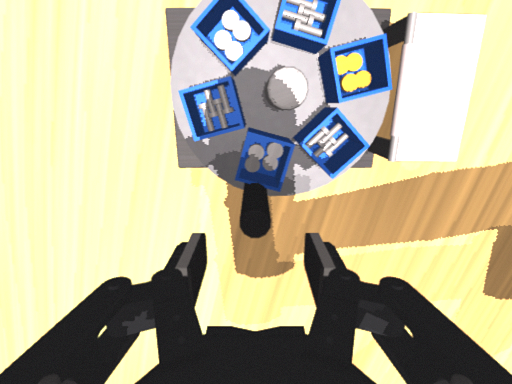

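The flap looks flat: its outline at right is a near rectangle, (410,12)–(485,15) to (392,158)–(447,160). The post top is at (256,226), centred between the fingers. I'll measure both.

```bash
python3 - <<'E'
from h import *
d=load('w2');s=load('s2')
print('post w',onz(d,(256,226),165),'tri',tri([ray(d,(256,226)),ray(s,(190+188/5-.4,140+136/5-.4))]))
print('hub',onz(d,(289,87),116))
for p in[(412,12),(485,14),(392,159),(447,161)]:print(onz(d,p,69).round(1))
p=proj(d,[482.2-.9716*65,-86.5-.2367*65,69]);print('edge mid pred',p)
# edge corners level prediction
f=np.array([-.9716,-.2367]);n=np.array([-f[1],f[0]]);H=np.array([482.2,-86.5])
for r in(0,65):
  for w in(-65,65):
    X=np.r_[H+f*r+n*w,69];print(r,w,proj(d,X).round(1),proj(s,X).round(1))
E
```

```text
post w [593.66323375  32.88813014 165.        ] tri (array([593.74507342,  32.0812367 , 166.61967308]), [np.float64(0.12730766470542518), np.float64(0.1273076647054344)])
hub [591.01193185 -61.28780864 116.        ]
[ 500.2 -149.4   69. ]
[ 437.1 -164.8   69. ]
[469.1 -25.3  69. ]
[414.2 -36.8  69. ]
edge mid pred [471.98602989  93.10804668]
0 -65 [393.4 161.5] [281.6 204.8]
0 65 [414.9  12.5] [293.4 181.1]
65 -65 [457.3 161.7] [306.7 209.1]
65 65 [487.8  14.6] [316.5 184.8]
```

```bash
python3 - <<'E'
from h import *
a=cv2.imread('pics/w2.png')[0:180,370:512]
cv2.imwrite('pics/w2f.png',cv2.resize(a,None,fx=4,fy=3.3333,interpolation=cv2.INTER_CUBIC))
E
```

```text
(no output)
```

View pics/w2f.png

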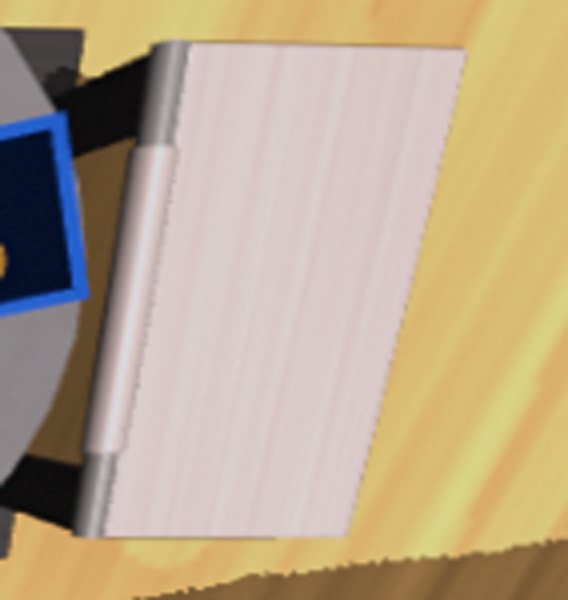

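The free corner is at (457.5,161) against (457.3,161.7) predicted for a level shelf, so it is level. The post is within 1–2 mm of the tool axis. Next I align the jaws to the tangent, descend, and grip.

Call:
{"name": "drive_tool", "arguments": {"plan": [[[0,0,0],8],[[0,0,0],8],[[0,0.001,0.01],0],[[0,0,0.012],0],[[0,0,0.012],0],[[0,0,0.012],0],[[0,0,0.012],0],[[0,0,0.0075],0],[[0,0,0],0]]}}

```text
clock: 7.05
position: [594.4, 31.9, 151.0]
ee_rot: [-0.693, 0.721, 0.0, -0.001]
contact_force: [0.3, -1.1, -0.1]
gripper_width: 55.6
```

Call:
{"name": "drive_tool", "arguments": {"plan": [[[0,0,0],0],[[0,0,0],0],[[0,0,0],0],[[0,0,0],0],[[0,0,0],0],[[0,0,0],0]], "fingers": 1}}

```text
clock: 7.8
position: [595.1, 32.1, 152.6]
ee_rot: [-0.693, 0.721, -0.0, 0.001]
contact_force: [-0.4, 0.6, 6.3]
gripper_width: 21.0
```

```bash
python3 - <<'E'
from h import *
snap('wrist','w3');s=arm.read_state();print(s['position'],s['ee_rot'],s['contact_force'],s['gripper_width'],s['joints'])
E
```

```text
[595.04030381  32.10187405 152.52682647] [-6.92869842e-01  7.21062382e-01 -3.93714018e-04  5.18414498e-04] [-0.72109205  1.16232935  6.44122396] 20.682514030666578 [ 3.25511449e-01  4.26571080e-01 -2.06938666e-01  3.36392991e-04
 -9.36013152e-01 -3.65583680e-01]
```

View pics/w3.png

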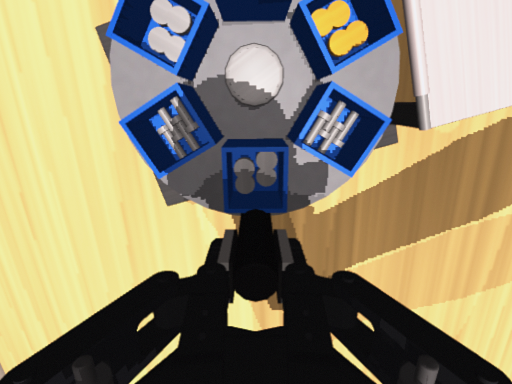

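The post is gripped at 21 mm, with hub (254,74) and post in line. Now I turn the carousel counter-clockwise along the arc, with the tool turning too, starting gently.

Call:
{"name": "drive_tool", "arguments": {"plan": [[[0,0.0016,0],-1],[[0.0001,0.0032,0],-2],[[0.0001,0.004,0],-2.5],[[0.0001,0.004,0],-2.5],[[0.0001,0.004,0],-2.5],[[0.0001,0.004,0],-2.5]]}}

```text
clock: 8.6
position: [574.3, 30.4, 152.5]
ee_rot: [0.77, -0.637, 0.001, -0.0]
contact_force: [-0.1, -0.5, 5.1]
gripper_width: 20.7
```

Call:
{"name": "drive_tool", "arguments": {"plan": [[[0.0001,0.004,0],-2.5],[[0.0001,0.004,0],-2.5],[[0.0001,0.004,0],-2.5],[[0.0001,0.004,0],-2.5],[[0.0001,0.004,0],-2.5],[[0.0001,0.004,0],-2.5],[[0.0001,0.004,0],-2.5],[[0.0001,0.004,0],-2.5]]}}

```text
clock: 9.6
position: [544.5, 18.8, 152.5]
ee_rot: [0.869, -0.494, 0.001, -0.0]
contact_force: [-1.5, -0.7, 5.2]
gripper_width: 20.7
```

Call:
{"name": "drive_tool", "arguments": {"plan": [[[0.0001,0.004,0],-2.5],[[0.0001,0.004,0],-2.5],[[0.0001,0.004,0],-2.5],[[0.0001,0.004,0],-2.5],[[0.0001,0.004,0],-2.5],[[0.0001,0.004,0],-2.5],[[0.0001,0.004,0],-2.5],[[0.0001,0.004,0],-2.5],[[0.0001,0.004,0],-2.5],[[0.0001,0.004,0],-2.5],[[0.0001,0.004,0],-2.5],[[0.0001,0.004,0],-2.5]]}}

```text
clock: 11.1
position: [511.5, -15.4, 152.5]
ee_rot: [0.968, -0.252, 0.001, -0.0]
contact_force: [0.4, -0.3, 5.4]
gripper_width: 20.6
```

Call:
{"name": "drive_tool", "arguments": {"plan": [[[0.0001,0.004,0],-2.5],[[0.0001,0.004,0],-2.5],[[0.0001,0.004,0],-2.5],[[0.0001,0.004,0],-2.5],[[0.0001,0.004,0],-2.5],[[0.0001,0.004,0],-2.5],[[0.0001,0.004,0],-2.5],[[0.0001,0.004,0],-2.5],[[0.0001,0.004,0],-2.5],[[0.0001,0.004,0],-2.5],[[0.0001,0.0032,0],-2],[[0,0.0016,0],-1]]}}

```text
clock: 12.6
position: [500.1, -58.3, 152.5]
ee_rot: [1.0, -0.011, 0.001, 0.0]
contact_force: [-0.9, -1.7, 5.6]
gripper_width: 20.7
```

```bash
python3 - <<'E'
from h import *
snap('wrist','w4');snap('side','s4');s=arm.read_state();print(s['position'],s['ee_rot'],s['contact_force'],s['gripper_width'],s['joints'])
p=s['position'];print(np.degrees(np.arctan2(p[1]+60.6,p[0]-591.1)),np.hypot(p[1]+60.6,p[0]-591.1))
E
```

```text
[500.0609889  -58.35351673 152.49324109] [ 9.99935459e-01 -1.13389471e-02  6.74305053e-04  2.25554767e-04] [-0.81248368 -1.18639013  5.71228953] 20.51318147068391 [ 2.07245118e-01  2.85808788e-01 -4.32237873e-01  9.74117160e-04
 -8.51531202e-01  1.34023149e+00]
178.5864532881742 91.06672404715285
```

View pics/w4.png

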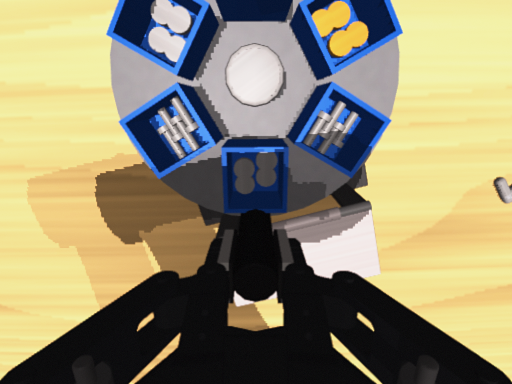

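The view is still square to the post, and the shelf is now partly in sight below. About 15° remains.

Call:
{"name": "drive_tool", "arguments": {"plan": [[[0,0.0016,0],-1],[[0,0.0032,0],-2],[[0.0001,0.004,0],-2.5],[[0.0001,0.004,0],-2.5],[[0.0001,0.004,0],-2.5],[[0,0.0032,0],-2],[[0,0.0024,0],-1.5],[[0,0.0016,0],-1],[[0,0,0],0],[[0,0,0],0]]}}

```text
clock: 13.95
position: [502.8, -82.1, 152.5]
ee_rot: [0.993, 0.119, 0.001, 0.0]
contact_force: [0.4, -1.3, 5.5]
gripper_width: 20.5
```

```bash
python3 - <<'E'
from h import *
snap('wrist','w5');snap('scene','c5');snap('side','s5');s=arm.read_state();print(s['clock'],s['position'],s['ee_rot'],s['contact_force'],s['gripper_width'])
p=s['position'];print(np.degrees(np.arctan2(p[1]+60.6,p[0]-591.1)),np.hypot(p[1]+60.6,p[0]-591.1))
q=s['ee_rot'];print('yaw ytool',np.degrees(np.arctan2(q[1]**2-q[0]**2,2*q[0]*q[1])))
cv2.imwrite('pics/w5z.png',cv2.convertScaleAbs(cv2.resize(cv2.imread('pics/w5.png'),(800,600),interpolation=cv2.INTER_CUBIC),alpha=1.5,beta=20))
a=cv2.imread('pics/s5.png')[110:250,170:330]
cv2.imwrite('pics/s5z.png',cv2.convertScaleAbs(cv2.resize(a,None,fx=4,fy=4,interpolation=cv2.INTER_CUBIC),alpha=1.5,beta=20))
E
```

```text
14.1 [502.75808862 -82.11739872 152.48527701] [9.92874716e-01 1.19159018e-01 8.75586533e-04 3.99147279e-04] [ 0.1275909  -1.07935432  4.56663877] 20.528014702713037
-166.31104312761843 90.9246487746628
yaw ytool -76.31285435079762
```

View pics/w5z.png

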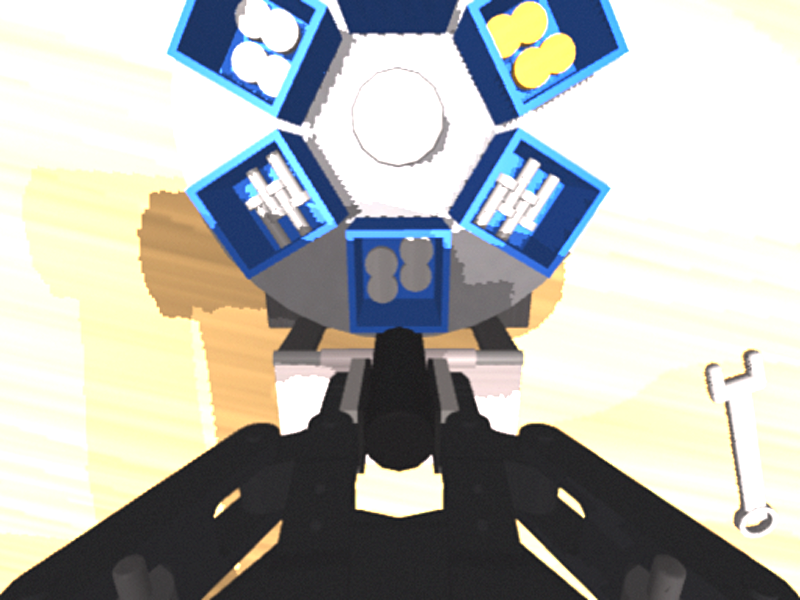

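View pics/s5z.png

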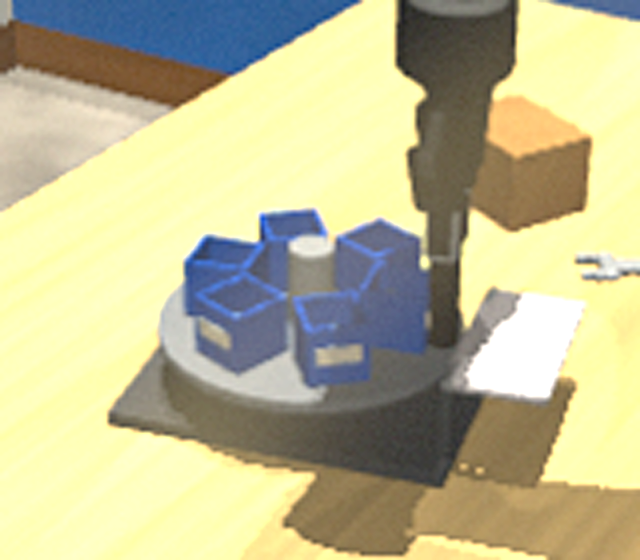

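View pics/c5.png

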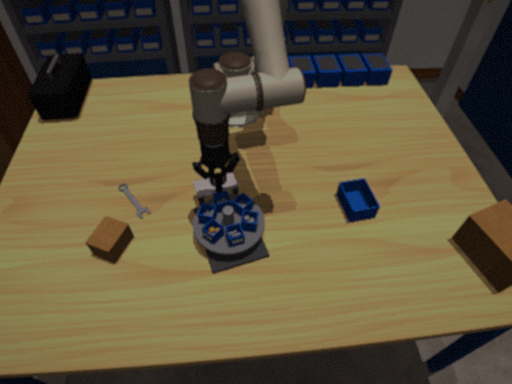

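Seen from the wrist, the hinge line runs (275,356)–(522,358) and the bin's outer rim (347,331)–(449,330). They are parallel and share a middle column near 398. A quick numeric check follows.

```bash
python3 - <<'E'
from h import *
d=load('w5');W=lambda u,v:((u+.5)/1.5625-.5,(v+.5)/1.5625-.5)
def dirn(a,b,z):
    p,q=onz(d,W(*a),z),onz(d,W(*b),z);v=p-q;return np.degrees(np.arctan2(v[1],v[0])),((p+q)/2).round(1),np.linalg.norm(v).round(1)
print('hinge',dirn((274,357),(522,357),68))
print('stand front',dirn((267,327),(530,327),12))
print('bin outer',dirn((347,331),(449,331),100)); print('bin inner',dirn((347,230),(449,230),100))
print('binleft',dirn((347,230),(347,331),100),dirn((449,230),(449,331),100))
print('hub',onz(d,W(398.5,117),116))
h=onz(d,W(274,357),68)+onz(d,W(522,357),68);h/=2;a=onz(d,W(398.5,117),116);v=(h-a);print('front dir from hinge mid',np.degrees(np.arctan2(v[1],v[0])))
m=onz(d,W(398,331),100);v=m-a;print('bin dir',np.degrees(np.arctan2(v[1],v[0])))
g=cv2.cvtColor(d['image'].astype(np.uint8),cv2.COLOR_RGB2GRAY).astype(float)
# stand front edge rows in left/right columns and hinge upper edge (subpixel gradient)
def edge(cols,lo,hi):
    out=[]
    for c in cols:
        gr=np.abs(np.diff(g[lo:hi,c]));k=gr.argmax();out.append(lo+k+.5)
    return out
print('hinge top rows L',edge(range(180,205,5),219,232),'R',edge(range(305,332,5),219,232))
print('binrim bottom',edge(range(226,286,6),206,216))
E
```

```text
hinge (np.float64(103.62930015676301), array([484.1, -86.6,  68. ]), np.float64(129.1))
stand front (np.float64(103.6355209350748), array([479. , -88.2,  12. ]), np.float64(170.8))
bin outer (np.float64(103.63495327453177), array([510.9, -80.1, 100. ]), np.float64(43.7))
bin inner (np.float64(103.65487492793545), array([552.9, -69.9, 100. ]), np.float64(40.6))
binleft (np.float64(11.590779743162539), array([526.9, -54.5, 100. ]), np.float64(43.3)) (np.float64(15.684926237238125), array([536.9, -95.5, 100. ]), np.float64(43.3))
hub [592.17863482 -60.53269751 116.        ]
front dir from hinge mid -166.44074377072832
bin dir -166.47954688647957
hinge top rows L [np.float64(219.5), np.float64(223.5), np.float64(224.5), np.float64(224.5), np.float64(224.5)] R [np.float64(223.5), np.float64(223.5), np.float64(223.5), np.float64(223.5), np.float64(224.5), np.float64(220.5)]
binrim bottom [np.float64(213.5), np.float64(214.5), np.float64(212.5), np.float64(212.5), np.float64(209.5), np.float64(208.5), np.float64(210.5), np.float64(212.5), np.float64(214.5), np.float64(214.5)]
```

```bash
python3 - <<'E'
from h import *
s=arm.read_state();print(s['clock'],s['gripper_width'],abs(s['joint_vel']).max());print(arm.job_done())
E
```

```text
14.1 20.528014702713037 0.0016521897807059882
the job is handed in; nothing more can be done
None
```

I folded the shelf down level, then turned the carousel about 106° until the marked bin faces out over the middle of the shelf. I handed the job in at 14.1 s, still gripping the post with the arm at rest.

- **Shelf:** The closed fingers pushed it onto its stop, ending at about 17 N on the tool with the tips at about 69 mm, which is the level height. After that, its corners matched the level prediction to within 1 px in the wrist view. The side view sat about 2 px off at the hinge as well as the free edge, so I read that as calibration offset rather than tilt.
- **Carousel:** I turned it at about 20°/s. The bin and post direction agrees with the stand's front to within about 0.3°, checked against the hinge, the stand edge and the bin rims.
- **Grip:** The opening reads 20.5 mm on the 22 mm post, with about 5 N of steady vertical force left after closing.
- **Other items:** In the last scene picture the loose bin, carton and wrench look to be where they started. I judged that by eye and did not measure it.
- **Disagreements:** An automatic edge-row check was too noisy to use, because it picked up shadows and finger edges. The bin's two side edges also read about 2° apart either side of square. That is symmetric, so it does not change the bin's direction.

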